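Seat the idler roller and hold the sprung tensioner arm back at its stop

ROBOT

A 6-joint arm with a two-finger parallel gripper is mounted at the origin on the work surface. World frame = base frame: x ahead of the robot, y to its left, z up, the work surface at z = 0. Lengths are in m, angles in rad, forces in N, time in s.
With the tool pointing down it reaches from about 0.35 to 0.975 m from the base axis. Payload 17.4 kg.
Tool frame: the origin (TCP) lies midway between the tips of the shut fingers; the grasp point (between the pads) lies 19 mm behind it; y points along the fingers, x is the direction in which the jaws open and shut, and the axes are right-handed (so a half turn about y gives the same grasp; the last joint's range is limited). The gripper opens to 85 mm and grips with 20 to 120 N. Pads are 22 mm wide; open, the fingers measure 114 mm over their backs; the gripper's body (76 mm by 85 mm) begins 54 mm behind the grasp point. The pads swing forward as they close: fully open they stand 13 mm farther back than shut.
Start: joints at [-1.341, 0.116, 1.442, -0, 1.584, -0.038], TCP at [0.179, -0.651, 0.199] pointing down, gripper open.
Joint ranges: [-2.83, 2.83], [-0.83, 2.19], [0.07, 2.5], [-1.14, 4.28], [0.01, 3], [-2.97, 2.97]. Speed limits (rad/s): [1.89, 1.89, 2.22, 3.14, 3.14, 3.14].

INTERFACE

Orientations are given as a 3x3 rotation matrix whose columns are the frame's x, y, z axes.
In Python, from cell import get_obs, capture, job_done gives the robot as it stands. The module is installed in compiled form; this text tells all that it offers.
- The arm moves only by the tool servo_tool, never from a script. Its argument "steps" is a list of rows, each an object with "xyz": the shift along the tool's x, y, z each as a share of 0.03 m, from -1 to 1, a list of three; "roll": the turn about the tool's y as a share of 6 degrees, from -1 to 1. A call has 1 to 12 rows; each row shifts and turns the commanded pose from where the row before left it, along the tool's axes as they then stand; what a row does not reach is not made up. A row lasts 1/12 s, in which the tool goes at most 41.7 mm and 7.16 degrees, less where a joint would pass 70% of its speed; a pose out of reach is approached as far as the arm can. A call with a number of a shift or a turn outside -1 to 1 is refused whole. A call with a gripper value outside its range is refused whole. "fingers" is the opening, from 0 (shut) to 1 (fully open), set as the call begins (left out, the last holds). The fingers move at their own pace and stop on an object; "squeeze" is the grip in N (left out, the last holds). Time passes only in rows, so rows that do not move let the fingers close. It gives the time, the measured TCP pose, the force and the opening at its end, in the units of the state.
- get_obs(): the state, without advancing time (a new reading comes with each control period).
- capture(name): name is "side" or "top" or "wrist"; returns a dict with "frame" (400x640x3 uint8, red, green, blue), "z_map" (400x640 float32, m along the optical axis (not along the pixel's ray), 0 where there is no reading), "K" (3x3 intrinsics, pixels), "camera_from_world" (4x4, takes a point from world to camera coordinates). Camera axes: x right, y up, looking along -z (the intrinsics and any distortion apply to the point x, -y, -z); pixel columns grow to the right and rows downward; lengths in m; the calibration is good to about 2 mm. The wrist camera is an equidistant fisheye: a pixel r from the principal point sees the ray r / f radians off the axis. A picture is of the moment at which its call begins.
- job_done(): hands the job in, once; it reports no verdict.
The state is a dict: "clock": time; "joints": joint angles; "joint_velocities": joint speeds; "effort": joint torques, N m; "eef_pos": TCP position; "orientation": TCP orientation; "force": force on the tool from outside, world axes, zero at the start; "wrist_torque": the same for the moment, N m; "gripper_width": opening from 0.0 (shut) to 1.0 (fully open).
Only numpy, scipy, OpenCV 4.12 (cv2) and the standard library are available. Lean on these libraries where they do the work, as an engineer would, in place of code of your own. Each camera call takes 0.05 s, during which the arm holds its last target.

TASK

Take the conveyor's idler roller out of its low cradle and lower it, without dropping it, into the two tall V-saddles of the stand so that it lies level with its axle down in both notches, and let go of it. Then swing the sprung tensioner arm round against its spring until it meets its stop, so a colleague could fit the belt, and keep it there with the gripper's fingers: finish while still holding the arm at the stop. Leave the other things on the bench where they are.

Things in the scene. Friction and masses are not known exactly. Their poses are not given: they have to be found in the camera images.
- roller: the idler roller: a black rubber-covered drum 30 mm in diameter and 120 mm long on a steel axle 12 mm in diameter and 200 mm long overall (a 40 mm stub at each end), 0.2 to 0.45 kg. Origin at its middle, on the axis; x runs along the axle, the same either way round. It starts lying level in the cradle, its axis 34 mm above the bench
- cradle: the low grey plastic cradle, fixed: a base 200 x 70 x 5 mm with two low V-rests 150 mm apart, tops 36 mm above the bench at most. Origin under its centre on the bench; x runs along the roller lying in it
- stand: the saddle stand, fixed: a steel base 200 x 70 x 8 mm with two tall grey 90-degree V-saddles, 16 mm thick, 150 mm apart centre to centre (134 mm clear between them), notches open upward, 34 mm wide between the tips, tips 79 mm above the bench. Origin under its centre on the bench; x runs along the axle lying in the notches. A seated roller has its middle 70 mm above the origin and its drum between the saddles, with 7 mm to spare at each end
- tensioner: the tensioner's fixed base, a steel disc 116 mm across and 12 mm high with an upright pivot 78 mm high and two steel pins 62 mm high that mark the ends of the arm's swing. Origin on the bench on the pivot axis; z up along the axis. The arm points to this body's -x side: seen in this frame the post stands at angle pi - 0.5 + q about +z, 110 mm from the axis, so at q = 0 it is at (-97, +53) mm and at the stop at (-97, -53) mm
- tension_arm (a joint): swing of the tensioner's arm about its upright pivot, rad, growing anticlockwise seen from above: 0 at rest, where the spring keeps it, 1.0 at the hard stop. The spring always drives it back: about 3.5 N at the post at rest, 9 N at the stop. The arm is a two-plate cage 16 mm wide, 34 to 55 mm above the bench, with a black wheel 36 mm across between the plates at its end
- post (a point): point on the axis of the upright round steel post at the arm's end, 92 mm above the bench; the post is 14 mm in diameter and stands from 55 to 115 mm above the bench, free all round, and can be pinched from above or pushed
- bearing: a bystander: steel bearing ring, 36 mm across, 12 mm high, lying flat; origin under its centre
- jar: a bystander: small clear jar, 36 mm across, 60 mm high; origin under its centre
- tape: a bystander: empty yellow reel ring, 90 mm across, 24 mm high, lying flat; origin under its centre
- screwdriver: a bystander: a screwdriver lying on the bench near the robot
- wrench: a bystander: a wrench lying on the far part of the bench
- workpiece: a bystander: aluminium block 60 x 40 x 20 mm with a round boss on top, 35 mm high in all; origin under its centre
- sensor: a bystander: small black sensor box 50 x 18 x 28 mm with a brass nose; origin under its centre
Not all that is in view belongs to the job. What is shaped like the tensioner but red is not meant.

How it is judged:
On the way, in this order (a step that is already met when the one before it is completed fails the run):
1. the roller lies level in both saddles, let go (x of roller in the frame of stand between -0.009 and 0.009 m and y of roller in the frame of stand between -0.004 and 0.004 m and z of roller in the frame of stand between 0.066 and 0.074 m and angle between the x axis of roller and the x axis of stand, either way round below 0.05 rad and contact force between the fingers and roller below 0.1 N), for 0.3 s.
2. the arm is wound to its stop by the fingers (value of joint tension_arm above 0.94 rad and contact force between the fingers and tension_arm above 2 N), for 0.2 s.
At the end, for the whole second after the job is handed in: The roller lies at rest and untouched in the stand's saddles (middle within 9 mm along and 4 mm across the stand, axis 66 to 74 mm above the bench, within 0.05 rad of the notches' line), and the fingers hold the tensioner arm still at its stop (over 0.94 of 1.0 rad, pressing with more than 2 N) (all of step 1 and all of step 2 and velocity of joint tension_arm between -0.1 and 0.1 rad/s and linear speed of roller below 0.02 m/s); the arm keeps its last pose, push and grip.
It fails at once if the roller is let go in the air above the saddles (height (world z) of roller above 0.095 m and contact force between the fingers and roller below 0.1 N).
It fails at once if another thing on the bench is displaced by more than 30 mm (distance of any of bearing, jar, tape, screwdriver, wrench, workpiece, sensor from where it was at the start of the episode above 0.03 m).
It also fails if it takes over 51 s, if anything falls off the work surface, if the arm or the gripper's body presses on something with over 40 N, if the wrist force passes 120 N, or if a joint passes its speed limit or range.

## Working session

There is one attempt and no reset: what is moved stays moved. The work goes in short steps, Python scripts to look and compute and a tool call to move; the robot and the scene stay as the last step left them, time stands still between calls to the robot, and variables do not carry over. Pictures are saved under pics/ and viewed, and the job is handed in when it is done.

Besides the shell and the picture viewer there is one more tool, called after ">>>" by a JSON object that holds its "fn" and its "kwargs", one argument or row to a line. servo_tool: Moves the arm, as the interface text tells. Shift numbers are shares of 0.03 m and turn numbers shares of 6 degrees, none past 1 either way. Its arguments: {"type":"object","properties":{"steps":{"type":"array"},"fingers":{"type":"number"},"squeeze":{"type":"number"}},"required":["steps"]}

```bash
mkdir -p pics; ls; python3 - <<'E'
from cell import get_obs,capture
import cv2,numpy as np,pickle
o=get_obs();print(o)
for n in ("side","top","wrist"):
    c=capture(n);pickle.dump(c,open(f"{n}0.pkl","wb"))
    cv2.imwrite(f"pics/{n}0.png",c["frame"][:,:,::-1]);print(n,c["K"],c["camera_from_world"])
E
```

```text
pics
{'clock': 0.0, 'joints': array([-1.34083594e+00,  1.16490604e-01,  1.44227701e+00, -2.45411395e-05,
        1.58397284e+00, -3.77923185e-02]), 'joint_velocities': array([-0.00027318, -0.00197539, -0.00035107,  0.00075265,  0.00165935,
        0.0004038 ]), 'effort': array([-2.42863953e-04, -7.31988645e+01, -6.32479548e+01, -5.98825318e-05,
        6.37798788e-03, -2.32083728e-06]), 'eef_pos': array([ 0.17851883, -0.65073264,  0.19775178]), 'orientation': array([[ 2.64564425e-01, -2.85521740e-04,  9.64367971e-01],
       [-9.64367330e-01,  1.11199288e-03,  2.64564578e-01],
       [-1.14790926e-03, -9.99999341e-01,  1.88459189e-05]]), 'force': array([ 0.692585  , -0.58573706,  0.5838653 ]), 'wrist_torque': array([ 0.03608079, -0.04129297, -0.02392737]), 'gripper_width': 1.0033306320707767}
side [[410.92926957   0.         322.54912976]
 [  0.         410.92926957 200.37513828]
 [  0.           0.           1.        ]] [[-0.84701909 -0.53154375  0.00446051  0.45671064]
 [ 0.39686876 -0.62678648  0.67054746 -0.29891167]
 [-0.35362952  0.56973674  0.74185323 -0.92567243]
 [ 0.          0.          0.          1.        ]]
top [[395.46240038   0.         317.02304252]
 [  0.         395.46240038 198.89569335]
 [  0.           0.           1.        ]] [[-0.00882638 -0.99962826 -0.02579616 -0.02434067]
 [ 0.98177261 -0.01356084  0.18957491 -0.54108592]
 [-0.18985426 -0.02365271  0.98152734 -0.99348799]
 [ 0.          0.          0.          1.        ]]
wrist [[309.70691629   0.         320.06981086]
 [  0.         309.70691629 199.36098285]
 [  0.           0.           1.        ]] [[ 0.26457183 -0.96436431 -0.00179421 -0.67449376]
 [ 0.91431536  0.2514317  -0.31750516  0.04203203]
 [ 0.30664176  0.08236245  0.94825485 -0.38081055]
 [ 0.          0.          0.          1.        ]]
```

View pics/top0.png

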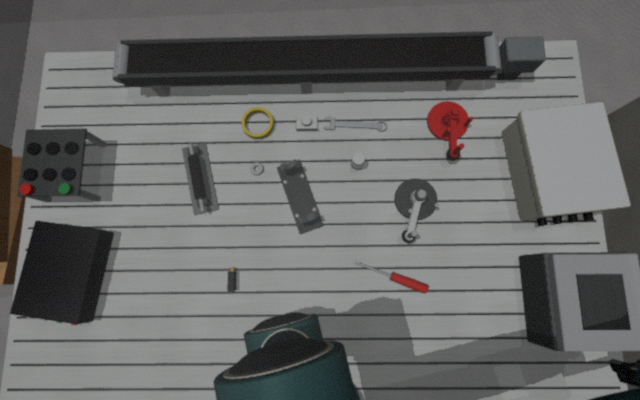

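View pics/side0.png

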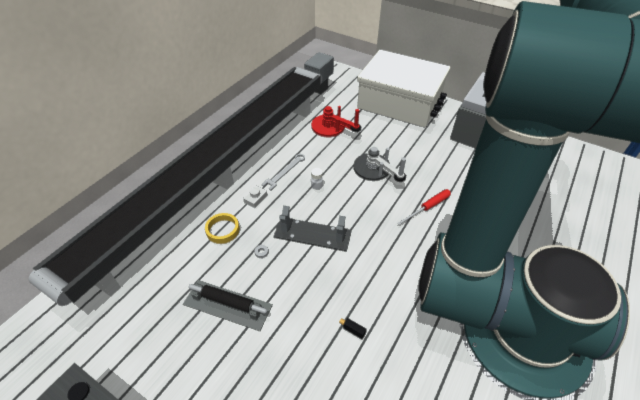

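View pics/wrist0.png

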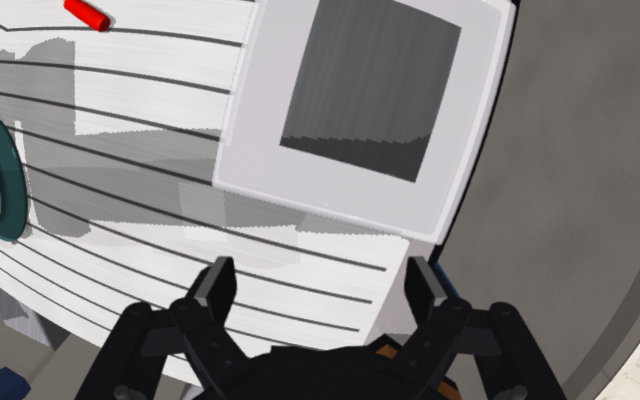

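Candidates in the top view: the roller at (198,175) is the black drum in the grey cradle, and nothing else resembles it except the big conveyor belt at the top. The stand is at (300,196), with two saddles on a steel base. For the tensioner, the grey one at (416,200) is wanted and the red one at (450,122) is the decoy. I'll check close crops and measure.

```bash
cat > h.py <<'E'
import numpy as np,cv2,pickle
def cloud(c):
    K=c["K"];T=c["camera_from_world"];z=c["z_map"].astype(float)
    v,u=np.mgrid[0:z.shape[0],0:z.shape[1]]
    P=np.stack([(u-K[0,2])/K[0,0]*z,-(v-K[1,2])/K[1,1]*z,-z],-1)
    W=(P-T[:3,3])@T[:3,:3]
    W[z<=0]=np.nan
    return W
def proj(c,p,fish=False):
    K=c["K"];T=c["camera_from_world"];q=np.asarray(p)@T[:3,:3].T+T[:3,3]
    x,y,z=q[...,0],-q[...,1],-q[...,2]
    if fish:
        r=np.hypot(x,y);th=np.arctan2(r,z);s=th/np.maximum(r,1e-9)
        return np.stack([K[0,2]+K[0,0]*x*s,K[1,2]+K[1,1]*y*s],-1)
    return np.stack([K[0,2]+K[0,0]*x/z,K[1,2]+K[1,1]*y/z],-1)
def ray(c,uv,h,fish=False):
    K=c["K"];T=c["camera_from_world"];uv=np.atleast_2d(np.asarray(uv,float))
    a=(uv[:,0]-K[0,2])/K[0,0];b=(uv[:,1]-K[1,2])/K[1,1]
    if fish:
        r=np.hypot(a,b);s=np.where(r>1e-9,np.sin(r)/np.maximum(r,1e-9),1);d=np.stack([a*s,-b*s,-np.cos(r)],-1)
    else: d=np.stack([a,-b,-np.ones_like(a)],-1)
    d=d@T[:3,:3];o=-T[:3,:3].T@T[:3,3]
    return o+d*((h-o[2])/d[:,2])[:,None]
E
python3 - <<'E'
from h import *
t=pickle.load(open("top0.pkl","rb"));s=pickle.load(open("side0.pkl","rb"))
def crop(c,x,y,w,h,k):return cv2.resize(c["frame"][y:y+h,x:x+w,::-1],None,fx=k,fy=k,interpolation=cv2.INTER_NEAREST)
im=np.hstack([crop(t,170,130,80,100,5),crop(t,260,140,80,100,5)])
im2=np.hstack([crop(t,375,160,80,100,4),crop(s,340,130,80,100,4)])
cv2.imwrite("pics/c1.png",im);cv2.imwrite("pics/c2.png",im2)
W=cloud(t)
for n,(x0,x1,y0,y1) in dict(roll=(175,225,135,220),stand=(265,335,150,240),tens=(385,450,170,250)).items():
    P=W[y0:y1,x0:x1].reshape(-1,3);
    for a,b in ((0.003,.02),(.025,.035),(.035,.06),(.06,.085),(.09,.13)):
        Q=P[(P[:,2]>a)&(P[:,2]<b)]
        if len(Q)>3:
            m=(Q.min(0)+Q.max(0))/2;e,V=np.linalg.eigh(np.cov(Q[:,:2].T));print(n,a,b,len(Q),Q.mean(0).round(4),m.round(4),"ax",V[:,1].round(3),np.sqrt(e).round(4))
E
```

```text
roll 0.003 0.02 1104 [0.6147 0.2942 0.0056] [0.62   0.3021 0.0113] ax [-0.986 -0.166] [0.0316 0.0653]
roll 0.025 0.035 87 [0.6142 0.2949 0.0318] [0.6083 0.2988 0.0301] ax [-0.97  -0.243] [0.0101 0.0708]
roll 0.035 0.06 605 [0.6086 0.296  0.0441] [0.6108 0.2986 0.0442] ax [-0.975 -0.224] [0.0076 0.0482]
stand 0.003 0.02 1866 [0.5598 0.017  0.0074] [0.5661 0.0196 0.0109] ax [-0.965 -0.262] [0.0354 0.0589]
stand 0.025 0.035 15 [0.5862 0.0262 0.0301] [0.5528 0.015  0.03  ] ax [-0.953 -0.303] [0.0077 0.0687]
stand 0.035 0.06 48 [0.5714 0.0215 0.0478] [0.5577 0.0158 0.0477] ax [-0.944 -0.33 ] [0.0086 0.0734]
stand 0.06 0.085 231 [0.5593 0.0179 0.0712] [0.5605 0.019  0.0707] ax [-0.944 -0.329] [0.0132 0.0751]
tens 0.003 0.02 1285 [ 0.5431 -0.2988  0.0104] [ 0.5193 -0.305   0.0112] ax [-1.     0.029] [0.0389 0.0436]
tens 0.025 0.035 25 [ 0.5247 -0.2933  0.0317] [ 0.5112 -0.3053  0.0305] ax [-0.119  0.993] [0.0218 0.0255]
tens 0.035 0.06 384 [ 0.4843 -0.2792  0.0521] [ 0.4925 -0.2969  0.0476] ax [-0.945  0.326] [0.0115 0.038 ]
tens 0.06 0.085 176 [ 0.5326 -0.2972  0.0709] [ 0.4993 -0.3034  0.072 ] ax [-0.929  0.37 ] [0.0157 0.0312]
tens 0.09 0.13 38 [ 0.4412 -0.2659  0.1107] [ 0.4421 -0.2671  0.1051] ax [-0.574  0.819] [0.0036 0.0041]
```

View pics/c1.png

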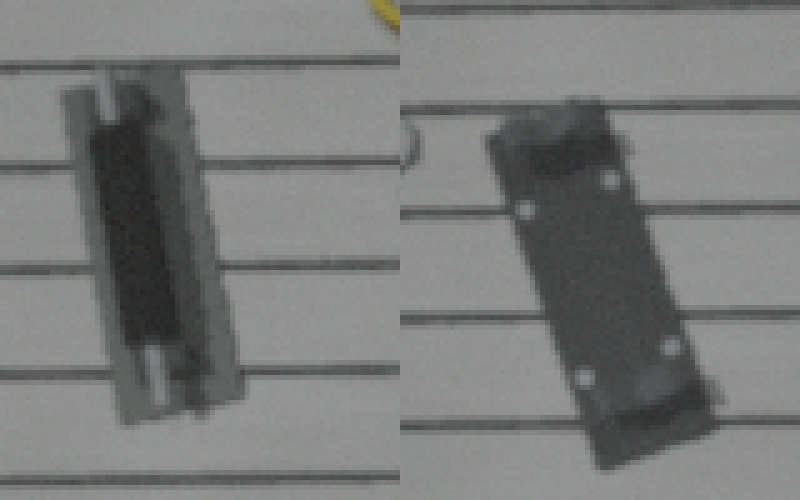

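View pics/c2.png

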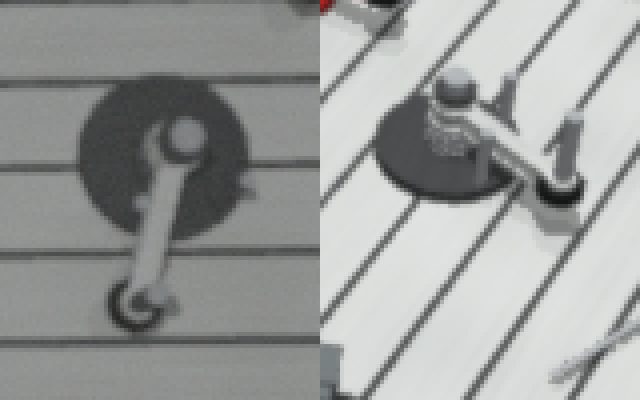

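```bash
cat >> h.py <<'E'
def plan(o,target,yaw=None):
    """world target -> tool shift (x,y,z) in shares of 0.03, roll in shares of 6deg"""
    R=o["orientation"];d=R.T@(np.asarray(target)-o["eef_pos"])
    y=np.degrees(np.arctan2(R[1,0],R[0,0]))
    return (d/0.03).round(2), y.round(2), None if yaw is None else round(-(yaw-y)/6,3)
E
python3 - <<'E'
from h import *
from cell import get_obs
o=get_obs();c=pickle.load(open("wrist0.pkl","rb"));T=c["camera_from_world"]
cp=-T[:3,:3].T@T[:3,3];R=o["orientation"]
print("cam off tool",R.T@(cp-o["eef_pos"]),"view",R.T@(-T[2,:3]),proj(c,o["eef_pos"],True))
print(plan(o,[0.609,0.296,0.30],-77.1))
t=pickle.load(open("top0.pkl","rb"));W=cloud(t).reshape(-1,3)
for (a,b,cc,d) in ((0,.5,-.8,-.3),(.3,.5,-.6,-.3),(.5,.9,-.7,-.4)):
    P=W[(W[:,0]>a)&(W[:,0]<b)&(W[:,1]>cc)&(W[:,1]<d)&(W[:,2]>.05)];print(len(P),P.min(0),P.max(0))
E
```

```text
cam off tool [ 0.00018118 -0.17528443  0.08104529] view [-8.78794007e-04  9.48246814e-01 -3.17533001e-01] [320.03979045 233.41685517]
(array([-26.64,  -3.38,  22.19]), np.float64(-74.66), np.float64(0.407))
12179 [ 0.14929757 -0.77488104  0.05000688] [ 0.49998606 -0.39001317  0.54445317]
1877 [ 0.30001241 -0.59994901  0.05052651] [ 0.49992749 -0.55928854  0.16471911]
9102 [ 0.50003948 -0.69996705  0.05000872] [ 0.899977   -0.40005084  0.14139427]
```

>>> {"fn": "servo_tool", "kwargs": {
  "steps": [
    {"xyz":[-0.4,-1,0.2],"roll":0},
    {"xyz":[-1,-1,0.8],"roll":0},
    {"xyz":[-1,-1,0.8],"roll":0},
    {"xyz":[-1,0,0.8],"roll":0},
    {"xyz":[-1,0,0.8],"roll":0},
    {"xyz":[-1,0,0.8],"roll":0},
    {"xyz":[-1,0,0.8],"roll":0},
    {"xyz":[-1,0,0.8],"roll":0},
    {"xyz":[-1,0,0.8],"roll":0},
    {"xyz":[-1,0,0.8],"roll":0},
    {"xyz":[-1,0,0.8],"roll":0},
    {"xyz":[-1,0,0.8],"roll":0}
  ]
}}

```text
clock: 1.15
eef_pos: [0.3442, -0.2582, 0.2798]
orientation: [[0.264, 0.0, 0.964], [-0.964, -0.0, 0.264], [0.0, -1.0, 0.0]]
force: [0.8, -0.4, 0.6]
gripper_width: 1.0
```

>>> {"fn": "servo_tool", "kwargs": {
  "steps": [
    {"xyz":[-1,0,0.8],"roll":0},
    {"xyz":[-1,0,0.8],"roll":0},
    {"xyz":[-1,0,0.8],"roll":0},
    {"xyz":[-1,0,0.8],"roll":0},
    {"xyz":[-1,0,0.8],"roll":0},
    {"xyz":[-1,0,0.8],"roll":0},
    {"xyz":[-1,0,0.8],"roll":0},
    {"xyz":[-0.5,0,0.5],"roll":0},
    {"xyz":[0,0,0],"roll":0},
    {"xyz":[0,0,0],"roll":0},
    {"xyz":[0,0,0],"roll":0}
  ]
}}

```text
clock: 2.07
eef_pos: [0.4608, 0.0051, 0.2797]
orientation: [[0.265, -0.0, 0.964], [-0.964, -0.0, 0.265], [0.0, -1.0, -0.0]]
force: [-0.6, 0.5, 0.5]
gripper_width: 1.0
```

```bash
python3 - <<'E'
from h import *
from cell import get_obs,capture
o=get_obs();print(o["clock"],o["eef_pos"],o["joint_velocities"].round(3));c=capture("wrist");pickle.dump((c,get_obs()),open("wrist1.pkl","wb"))
cv2.imwrite("pics/w1.png",c["frame"][:,:,::-1])
print(proj(c,[[.609,.296,.034],[.56,.018,.07],[.543,-.299,.078]],True))
E
```

```text
2.0667 [0.46078539 0.00514568 0.27965711] [-0.021 -0.01   0.003  0.001  0.001  0.001]
[[155.52428105  18.17429282]
 [331.52940107  84.76355802]
 [532.58472757 171.22045633]]
```

View pics/w1.png

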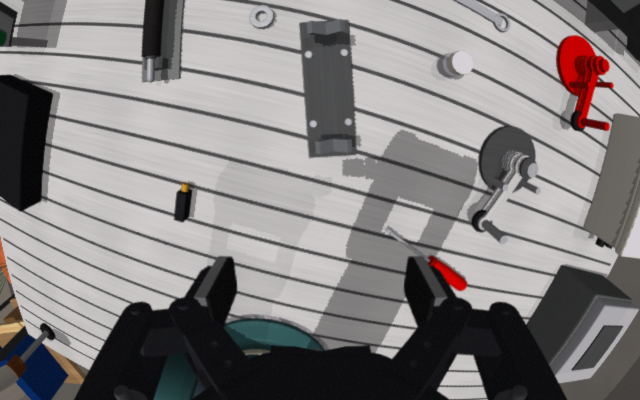

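Wrist view: the stand is at about (330,85), the grey tensioner at (505,165) with its post at (495,235), the roller in its cradle at upper left (160,30), and the red decoy at (585,75). I'll move nearer the stand to measure it.

>>> {"fn": "servo_tool", "kwargs": {
  "steps": [
    {"xyz":[0,0.4,1],"roll":0},
    {"xyz":[0,0.4,1],"roll":0},
    {"xyz":[0,0.4,0.3],"roll":0},
    {"xyz":[0,0,0],"roll":0},
    {"xyz":[0,0,0],"roll":0}
  ]
}}

```text
clock: 2.53
eef_pos: [0.527, 0.0229, 0.2433]
orientation: [[0.264, -0.002, 0.965], [-0.965, -0.0, 0.264], [-0.0, -1.0, -0.002]]
force: [-0.8, -0.5, -0.3]
gripper_width: 1.004
```

```bash
python3 - <<'E'
from h import *
from cell import get_obs,capture
o=get_obs();print(o["clock"],o["eef_pos"],o["joint_velocities"].round(3));c=capture("wrist");pickle.dump((c,get_obs()),open("wrist2.pkl","wb"))
cv2.imwrite("pics/w2.png",c["frame"][:,:,::-1])
E
```

```text
2.5333 [0.52697234 0.02290082 0.24329036] [-0.002 -0.032 -0.012  0.     0.01  -0.   ]
```

View pics/w2.png

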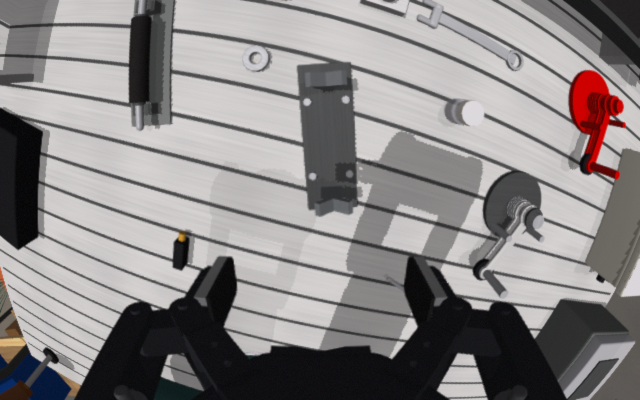

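```bash
cat >> h.py <<'E'
def fcloud(c):
    K=c["K"];T=c["camera_from_world"];z=c["z_map"].astype(float)
    v,u=np.mgrid[0:z.shape[0],0:z.shape[1]]
    a=(u-K[0,2])/K[0,0];b=(v-K[1,2])/K[1,1];r=np.hypot(a,b);s=np.tan(np.minimum(r,1.5))/np.maximum(r,1e-9)
    P=np.stack([a*s*z,-b*s*z,-z],-1);W=(P-T[:3,3])@T[:3,:3];W[(z<=0)|(r>1.4)]=np.nan
    return W
def rect(Q):
    (c,s,a)=cv2.minAreaRect((Q[:,:2]*1000).astype(np.float32))
    if s[0]<s[1]: s=s[::-1];a+=90
    a=(a+90)%180-90
    return np.round(c,1),np.round(s,1),round(a,2)
def stats(P,bands):
    for a,b in bands:
        Q=P[(P[:,2]>a)&(P[:,2]<b)]
        if len(Q)>5: print((a,b),len(Q),"mean",Q.mean(0).round(4),"mid",((Q.min(0)+Q.max(0))/2).round(4),"rect",rect(Q))
E
python3 - <<'E'
from h import *
c,o=pickle.load(open("wrist2.pkl","rb"));W=fcloud(c).reshape(-1,3)
def box(x0,x1,y0,y1):return W[(W[:,0]>x0)&(W[:,0]<x1)&(W[:,1]>y0)&(W[:,1]<y1)]
print("bench z",np.nanmedian(box(.4,.7,.08,.15)[:,2]))
P=box(.44,.68,-.04,.08);print("stand");stats(P,[(.0045,.012),(.06,.1),(.074,.1)])
for h in (1,-1):
    Q=P[(P[:,2]>.06)&((P[:,0]-.56)*h>0)];print(len(Q),Q.mean(0),((Q.min(0)+Q.max(0))/2),rect(Q),Q[:,2].max())
    Q=Q[Q[:,2]>.074];print(Q.round(3)[::max(1,len(Q)//12)].tolist())
P=box(.40,.62,-.38,-.22);print("tens");stats(P,[(.008,.015),(.03,.06),(.065,.085),(.1,.13)])
P=box(.48,.74,.23,.37);print("roll");stats(P,[(.0025,.01),(.03,.06),(.043,.06)])
E
```

```text
bench z 0.000767964280374812
stand
(0.0045, 0.012) 6167 mean [0.5626 0.0221 0.0081] mid [0.5583 0.02   0.0084] rect (array([558.9,  20.6]), array([199.6,  71. ]), 19.2)
(0.06, 0.1) 1162 mean [0.5618 0.0216 0.0713] mid [0.5578 0.0207 0.0701] rect (array([558.4,  20.6]), array([166.5,  45.9]), 19.01)
(0.074, 0.1) 451 mean [0.5673 0.0241 0.0763] mid [0.5581 0.021  0.077 ] rect (array([558.3,  20.5]), array([166.3,  45.5]), 19.18)
606 [0.62898218 0.04475805 0.07151279] [0.62864728 0.04519964 0.06981475] (array([629.2,  44.9]), array([45.9, 16.5]), -70.59) 0.07930862108650726
[[0.642, 0.034, 0.074], [0.64, 0.033, 0.076], [0.64, 0.028, 0.077], [0.639, 0.026, 0.074], [0.626, 0.063, 0.078], [0.626, 0.06, 0.076], [0.626, 0.057, 0.075], [0.632, 0.029, 0.078], [0.621, 0.063, 0.076], [0.62, 0.06, 0.079], [0.62, 0.056, 0.076], [0.626, 0.03, 0.074], [0.617, 0.056, 0.076]]
28853 [0.53790156 0.01651814 0.34638923] [0.51565846 0.02000046 0.22282481] (array([512. ,  18.1]), array([126.1,  78.6]), -83.21) 0.38541651517541214
[[0.499, -0.014, 0.075], [0.519, 0.065, 0.311], [0.551, -0.017, 0.337], [0.556
[... 497 characters left out ...]
,  67.5]), -19.25)
(0.065, 0.085) 401 mean [ 0.5242 -0.2865  0.0728] mid [ 0.4978 -0.2841  0.0749] rect (array([ 497.1, -284.2]), array([131.8,  28.9]), -12.42)
(0.1, 0.13) 110 mean [ 0.4413 -0.2624  0.1106] mid [ 0.4405 -0.2642  0.1081] rect (array([ 440.5, -264.2]), array([13.8, 13.6]), 89.48)
roll
(0.0025, 0.01) 2682 mean [0.6062 0.2839 0.0051] mid [0.5923 0.3005 0.0062] rect (array([592.7, 299.3]), array([223.1, 136.5]), -0.89)
(0.03, 0.06) 2262 mean [0.6066 0.295  0.0426] mid [0.604  0.3015 0.0406] rect (array([604. , 298.4]), array([187.3,  30.2]), 12.79)
(0.043, 0.06) 1220 mean [0.6092 0.2981 0.047 ] mid [0.6096 0.3006 0.047 ] rect (array([609.5, 300.1]), array([127.9,  25.5]), 12.64)
```

>>> {"fn": "servo_tool", "kwargs": {
  "steps": [
    {"xyz":[-0.8,0,0.2],"roll":0.4},
    {"xyz":[-0.8,0,0.2],"roll":0},
    {"xyz":[-0.8,0,0.2],"roll":0},
    {"xyz":[-0.8,0,0.2],"roll":0},
    {"xyz":[-0.8,0,0.2],"roll":0},
    {"xyz":[-0.8,0,0.2],"roll":0},
    {"xyz":[-0.8,0,0.2],"roll":0},
    {"xyz":[-0.8,0,0.2],"roll":0},
    {"xyz":[-0.8,0,0.2],"roll":0},
    {"xyz":[-0.8,0,0.2],"roll":0},
    {"xyz":[0,0,0],"roll":0},
    {"xyz":[0,0,0],"roll":0}
  ]
}}

```text
clock: 3.58
eef_pos: [0.5308, 0.2712, 0.245]
orientation: [[0.225, 0.001, 0.974], [-0.974, 0.0, 0.225], [-0.0, -1.0, 0.001]]
force: [-0.5, -0.1, 0.6]
gripper_width: 1.0
```

```bash
python3 - <<'E'
from h import *
from cell import get_obs,capture
o=get_obs();print(o["clock"],o["eef_pos"],o["joint_velocities"].round(3));c=capture("wrist");o=get_obs();pickle.dump((c,o),open("wrist3.pkl","wb"))
cv2.imwrite("pics/w3.png",c["frame"][:,:,::-1])
W=fcloud(c);f=c["frame"].astype(int)
u=np.indices(W.shape[:2])
m=(W[...,0]>.48)&(W[...,0]<.74)&(W[...,1]>.2)&(W[...,1]<.4)&(W[...,2]<.1)
P=W[m];stats(P,[(.0035,.008),(.025,.06),(.0375,.06),(.043,.06)])
dark=m&(f.max(-1)<60)&(W[...,2]>.03);stats(W[dark],[(.03,.06)])
st=m&(W[...,2]>.0365)&~dark;stats(W[st],[(.0365,.06)])
print(proj(c,[.609,.298,.034],True))
E
```

```text
3.5833 [0.53078702 0.27119538 0.24504851] [-0.026 -0.01   0.012 -0.004 -0.001 -0.009]
(0.0035, 0.008) 4275 mean [0.6143 0.3015 0.0051] mid [0.6135 0.3183 0.0057] rect (array([608.7, 325. ]), array([198.8, 117.4]), 13.22)
(0.025, 0.06) 3217 mean [0.6109 0.3012 0.0433] mid [0.6094 0.302  0.038 ] rect (array([609. , 301.5]), array([197.9,  29.7]), 12.57)
(0.0375, 0.06) 2789 mean [0.609  0.3008 0.0449] mid [0.6094 0.3011 0.0443] rect (array([609. , 301.5]), array([196.9,  28.4]), 13.04)
(0.043, 0.06) 1981 mean [0.6097 0.3009 0.0469] mid [0.6096 0.3008 0.047 ] rect (array([609.6, 301.3]), array([126.7,  25.3]), 13.02)
(0.03, 0.06) 2261 mean [0.6093 0.3004 0.0461] mid [0.6105 0.3002 0.0438] rect (array([609.8, 301.1]), array([126. ,  27.3]), 13.04)
(0.0365, 0.06) 586 mean [0.61   0.3032 0.0394] mid [0.6094 0.3015 0.0411] rect (array([608.3, 305. ]), array([197.5,  22.2]), 13.49)
[313.20285417  98.56231396]
```

View pics/w3.png

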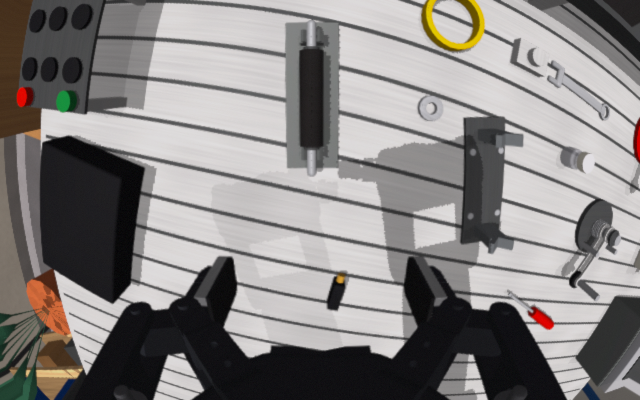

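Wrist view: the black drum with steel stubs lies in the grey cradle at (312,98), matching the description, and the jaws are aligned with it. I'll move over it and descend.

>>> {"fn": "servo_tool", "kwargs": {
  "steps": [
    {"xyz":[-0.1,0,0.7],"roll":0},
    {"xyz":[-0.1,0.5,0.7],"roll":0},
    {"xyz":[-0.1,0.7,0.7],"roll":0},
    {"xyz":[-0.09,0.8,0.67],"roll":0},
    {"xyz":[0,0.8,0],"roll":0},
    {"xyz":[0,0.8,0],"roll":0},
    {"xyz":[0,0.4,0],"roll":0},
    {"xyz":[0,0,0],"roll":0},
    {"xyz":[0,0,0],"roll":0},
    {"xyz":[0,0,0],"roll":0}
  ]
}}

```text
clock: 4.47
eef_pos: [0.6102, 0.3009, 0.1262]
orientation: [[0.224, 0.002, 0.975], [-0.975, 0.001, 0.224], [-0.0, -1.0, 0.003]]
force: [0.4, 0.2, -0.0]
gripper_width: 1.004
```

```bash
python3 - <<'E'
from h import *
from cell import get_obs,capture
o=get_obs();print(o["clock"],o["eef_pos"],o["joint_velocities"].round(3))
print(plan(o,[.6093,.3012,.014],-77))
E
```

```text
4.4667 [0.61020859 0.30091958 0.12624862] [ 0.004 -0.001 -0.007  0.    -0.003  0.   ]
(array([-0.01,  3.74, -0.04]), np.float64(-77.08), np.float64(-0.013))
```

>>> {"fn": "servo_tool", "kwargs": {
  "steps": [
    {"xyz":[0,0.7,0],"roll":0},
    {"xyz":[0,0.7,0],"roll":0},
    {"xyz":[0,0.7,0],"roll":0},
    {"xyz":[0,0.6,0],"roll":0},
    {"xyz":[0,0.6,0],"roll":0},
    {"xyz":[0,0.4,0],"roll":0},
    {"xyz":[0,0,0],"roll":0},
    {"xyz":[0,0,0],"roll":0}
  ]
}}

```text
clock: 5.13
eef_pos: [0.61, 0.3012, 0.0138]
orientation: [[0.224, 0.001, 0.975], [-0.975, 0.0, 0.224], [-0.0, -1.0, 0.001]]
force: [0.3, -0.4, 0.5]
gripper_width: 0.999
```

>>> {"fn": "servo_tool", "kwargs": {
  "steps": [
    {"xyz":[0,0,0],"roll":0},
    {"xyz":[0,0,0],"roll":0},
    {"xyz":[0,0,0],"roll":0},
    {"xyz":[0,0,0],"roll":0},
    {"xyz":[0,0,0],"roll":0},
    {"xyz":[0,0,0],"roll":0},
    {"xyz":[0,0,0],"roll":0},
    {"xyz":[0,0,0],"roll":0},
    {"xyz":[0,0,0],"roll":0},
    {"xyz":[0,0,0],"roll":0}
  ],
  "fingers": 0,
  "squeeze": 50
}}

```text
clock: 5.97
eef_pos: [0.6113, 0.3017, 0.0158]
orientation: [[0.224, 0.004, 0.975], [-0.975, 0.002, 0.224], [-0.001, -1.0, 0.005]]
force: [0.8, -0.6, 18.5]
gripper_width: 0.002
```

```bash
python3 - <<'E'
from h import *
from cell import get_obs,capture
o=get_obs();print(o["clock"],o["eef_pos"],o["force"],o["gripper_width"])
c=capture("wrist");cv2.imwrite("pics/w4.png",c["frame"][:,:,::-1])
E
```

```text
5.9667 [0.61129459 0.3017263  0.01581428] [ 0.75363641 -0.55635515 18.45762774] 0.0024468330921569603
```

View pics/w4.png

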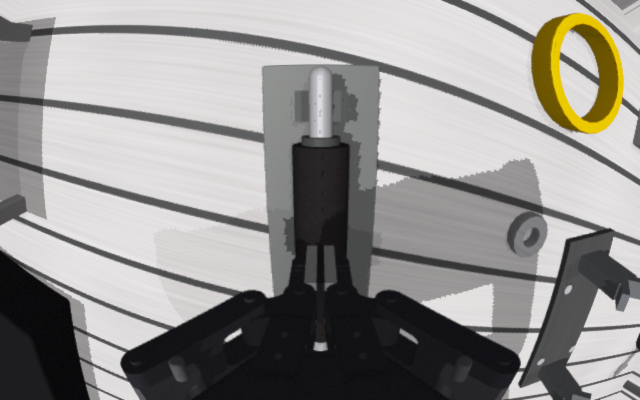

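The gripper reads fully shut, with 18 N pushing it up, so this is not a proper grip. I'll look from the other cameras.

```bash
python3 - <<'E'
from h import *
from cell import get_obs,capture
ims=[]
for n,(x,y,w,h) in dict(side=(170,220,120,120),top=(150,110,120,120)).items():
    c=capture(n);pickle.dump(c,open(n+"1.pkl","wb"));ims.append(cv2.resize(c["frame"][y:y+h,x:x+w,::-1],None,fx=3.3,fy=3.3,interpolation=cv2.INTER_CUBIC))
cv2.imwrite("pics/s4.png",np.hstack(ims))
E
```

```text
(no output)
```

View pics/s4.png

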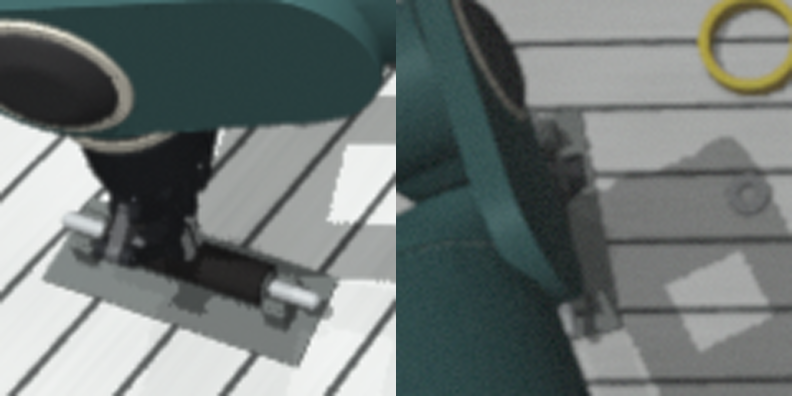

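```bash
python3 - <<'E'
from h import *
from cell import get_obs,capture
o=get_obs();print(o["clock"],o["eef_pos"],o["force"],o["gripper_width"])
c=capture("wrist");W=fcloud(c);R=o["orientation"]
L=(W-o["eef_pos"])@R*1000
for r in (200,235,245,250,255,260,270,280,290):
    print(r,[tuple(L[r,u].round(0).astype(int)) for u in (285,292,299,306,313,320,327,334,341,348,355)])
f=c["frame"][180:330,240:400,::-1];f=np.clip(f.astype(float)*2.5,0,255).astype(np.uint8)
cv2.imwrite("pics/w4c.png",cv2.resize(f,None,fx=4,fy=4,interpolation=cv2.INTER_CUBIC))
E
```

```text
6.1167 [0.61129572 0.30170918 0.01581457] [ 0.26219325 -0.02590823 17.58495001] 0.0020835609345316087
200 [(np.int64(-22), np.int64(11), np.int64(18)), (np.int64(-18), np.int64(11), np.int64(18)), (np.int64(-11), np.int64(-28), np.int64(31)), (np.int64(-7), np.int64(-32), np.int64(33)), (np.int64(-3), np.int64(-31), np.int64(32)), (np.int64(0), np.int64(-33), np.int64(33)), (np.int64(3), np.int64(-32), np.int64(33)), (np.int64(7), np.int64(-32), np.int64(33)), (np.int64(11), np.int64(-29), np.int64(32)), (np.int64(15), np.int64(-23), np.int64(30)), (np.int64(22), np.int64(11), np.int64(18))]
235 [(np.int64(-23), np.int64(11), np.int64(-6)), (np.int64(-18), np.int64(10), np.int64(-6)), (np.int64(-11), np.int64(-28), np.int64(12)), (np.int64(-7), np.int64(-31), np.int64(13)), (np.int64(-4), np.int64(-32), np.int64(14)), (np.int64(0), np.int64(-33), np.int64(14)), (np.int64(4), np.int64(-32), np.int64(14)), (np.int64(7), np.int64(-30), np.int64(13)), (np.int64(11), np.int64(-29), np.int64(12)), (np.int64(19), np.int64(10), np.int64(-6)), (np.int64(23), np.int64(11), np.int64(-6))]
245 [
[... 2763 characters left out ...]
.int64(-68), np.int64(10)), (np.int64(6), np.int64(-69), np.int64(11)), (np.int64(9), np.int64(-63), np.int64(7)), (np.int64(12), np.int64(-62), np.int64(6)), (np.int64(25), np.int64(10), np.int64(-42))]
290 [(np.int64(-13), np.int64(-77), np.int64(11)), (np.int64(-11), np.int64(-77), np.int64(11)), (np.int64(-8), np.int64(-80), np.int64(13)), (np.int64(-5), np.int64(-77), np.int64(11)), (np.int64(-3), np.int64(-77), np.int64(12)), (np.int64(0), np.int64(-71), np.int64(7)), (np.int64(3), np.int64(-78), np.int64(12)), (np.int64(6), np.int64(-76), np.int64(11)), (np.int64(8), np.int64(-79), np.int64(13)), (np.int64(11), np.int64(-76), np.int64(11)), (np.int64(14), np.int64(-77), np.int64(11))]
```

View pics/w4c.png

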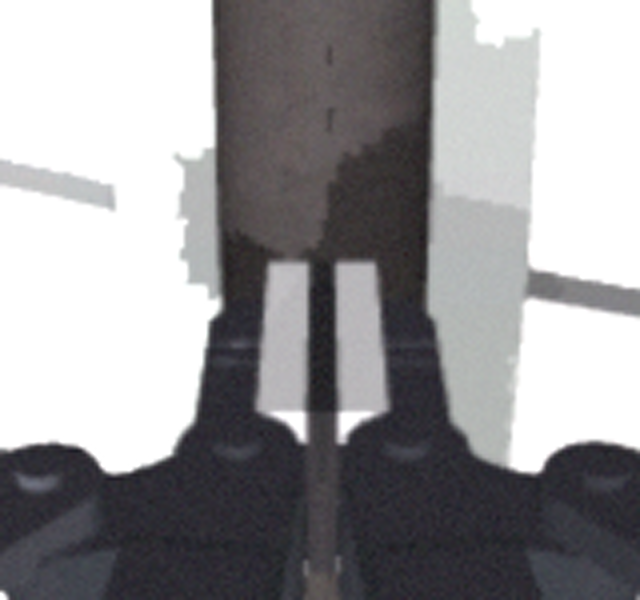

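```bash
python3 - <<'E'
from h import *
c,o=pickle.load(open("wrist3.pkl","rb"));W=fcloud(c);R=o["orientation"]
L=(W-o["eef_pos"])@R*1000
m=(np.abs(L[...,0])<60)&(np.abs(L[...,2])<15)&(L[...,1]>-90)&(L[...,1]<40)
Q=L[m];print(len(Q))
for a in range(-90,40,5):
    q=Q[(Q[:,1]>=a)&(Q[:,1]<a+5)]
    if len(q): print(a,len(q),np.abs(q[:,0]).min().round(1),np.abs(q[:,0]).max().round(1),q[:,2].min().round(1),q[:,2].max().round(1))
E
```

```text
4552
-90 271 42.2 60.0 4.8 13.6
-85 692 41.6 51.0 -3.6 11.7
-80 663 41.3 57.2 -11.3 11.5
-75 651 41.5 57.1 -11.9 11.2
-70 611 41.5 57.1 -12.0 11.7
-65 553 41.4 56.7 -12.3 11.5
-60 539 41.5 57.2 -12.3 11.6
-55 408 41.4 55.5 -11.7 11.2
-50 164 41.7 49.0 -11.9 10.1
```

The pads' depth in the wrist view shows that the shut fingertips sit about 35 mm short of the reported TCP. The force agrees, because the fingers shut on top of the drum at 49 mm while the TCP reads 16 mm. So the true grasp point is about 55 mm behind the reported TCP. I'll reopen, go about 36 mm lower and grip again.

>>> {"fn": "servo_tool", "kwargs": {
  "steps": [
    {"xyz":[0,0,0],"roll":0},
    {"xyz":[0,0,0],"roll":0},
    {"xyz":[0,0,0],"roll":0},
    {"xyz":[0,0,0],"roll":0},
    {"xyz":[0,0,0],"roll":0},
    {"xyz":[0,0,0],"roll":0},
    {"xyz":[0,0,0],"roll":0},
    {"xyz":[0,0,0],"roll":0}
  ],
  "fingers": 1
}}

```text
clock: 6.83
eef_pos: [0.6095, 0.301, 0.0126]
orientation: [[0.224, -0.0, 0.975], [-0.975, -0.0, 0.224], [0.0, -1.0, -0.0]]
force: [0.8, -0.2, -0.7]
gripper_width: 0.995
```

```bash
python3 - <<'E'
from h import *
from cell import get_obs,capture
o=get_obs();print(o["clock"],o["eef_pos"],o["force"],o["gripper_width"])
c=capture("wrist");W=fcloud(c);R=o["orientation"]
L=(W-o["eef_pos"])@R*1000
m=(np.abs(L[...,0])<25)&(W[...,2]>.03)&(W[...,2]<.06)&(L[...,2]<110)
stats(W[m],[(.0375,.06),(.043,.06)]);print(plan(o,[.6093,.3012,-.022],-77))
Q=L[m&(W[...,2]>.043)];print(Q.min(0),Q.max(0))
E
```

```text
6.8333 [0.60953278 0.30104552 0.01264735] [ 0.80259237 -0.24660857 -0.66171036] 0.9951149640444863
(0.0375, 0.06) 11934 mean [0.6282 0.3053 0.0452] mid [0.6208 0.3013 0.0441] rect (array([621. , 303.6]), array([174.9,  28.9]), 12.94)
(0.043, 0.06) 8686 mean [0.6204 0.3035 0.047 ] mid [0.6113 0.3012 0.0468] rect (array([611.5, 301.4]), array([124. ,  24.7]), 12.83)
(array([-0.01,  1.15, -0.01]), np.float64(-77.06), np.float64(-0.009))
[-12.27182738 -38.00276716 -60.0117782 ] [ 12.47294718 -30.35905386  64.01368244]
```

>>> {"fn": "servo_tool", "kwargs": {
  "steps": [
    {"xyz":[0,0.4,0],"roll":0},
    {"xyz":[0,0.4,0],"roll":0},
    {"xyz":[0,0.35,0],"roll":0},
    {"xyz":[0,0,0],"roll":0},
    {"xyz":[0,0,0],"roll":0}
  ]
}}

```text
clock: 7.3
eef_pos: [0.6089, 0.3008, -0.0232]
orientation: [[0.224, -0.002, 0.975], [-0.975, -0.001, 0.224], [0.0, -1.0, -0.002]]
force: [-0.5, 0.0, 0.0]
gripper_width: 1.003
```

>>> {"fn": "servo_tool", "kwargs": {
  "steps": [
    {"xyz":[0,0,0],"roll":0},
    {"xyz":[0,0,0],"roll":0},
    {"xyz":[0,0,0],"roll":0},
    {"xyz":[0,0,0],"roll":0},
    {"xyz":[0,0,0],"roll":0},
    {"xyz":[0,0,0],"roll":0},
    {"xyz":[0,0,0],"roll":0},
    {"xyz":[0,0,0],"roll":0}
  ],
  "fingers": 0,
  "squeeze": 50
}}

```text
clock: 7.97
eef_pos: [0.6098, 0.3012, -0.0212]
orientation: [[0.224, 0.0, 0.975], [-0.975, 0.0, 0.224], [-0.0, -1.0, 0.001]]
force: [-2.6, -1.1, 6.8]
gripper_width: 0.335
```

```bash
python3 - <<'E'
from h import *
from cell import get_obs,capture
o=get_obs();print(o["clock"],o["eef_pos"],o["force"],o["gripper_width"])
c=capture("wrist");cv2.imwrite("pics/w5.png",c["frame"][:,:,::-1])
E
```

```text
7.9667 [ 0.60977719  0.30116525 -0.02117299] [-2.56845573 -1.14460313  6.82943799] 0.3350914803210163
```

View pics/w5.png

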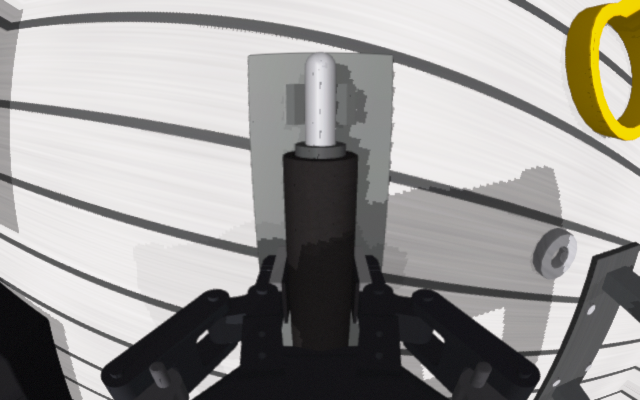

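The drum is gripped at its middle, with the opening at about 28.5 mm. I'll lift it, turn to the stand's direction and carry it over.

>>> {"fn": "servo_tool", "kwargs": {
  "steps": [
    {"xyz":[0,-0.3,0],"roll":0},
    {"xyz":[0,-0.6,0],"roll":0},
    {"xyz":[0,-0.8,0],"roll":0},
    {"xyz":[0,-0.8,0],"roll":0},
    {"xyz":[0,-0.6,0],"roll":0},
    {"xyz":[0,-0.4,0],"roll":0},
    {"xyz":[0,0,0],"roll":-0.3},
    {"xyz":[0,0,0],"roll":-0.4},
    {"xyz":[0,0,0],"roll":-0.32},
    {"xyz":[0,0,0],"roll":0},
    {"xyz":[0,0,0],"roll":0}
  ],
  "squeeze": 70
}}

```text
clock: 8.93
eef_pos: [0.6094, 0.301, 0.0829]
orientation: [[0.326, -0.001, 0.946], [-0.946, -0.0, 0.326], [0.0, -1.0, -0.001]]
force: [-0.6, 0.1, -3.2]
gripper_width: 0.332
```

```bash
python3 - <<'E'
from h import *
from cell import get_obs,capture
o=get_obs();print(o["clock"],o["eef_pos"],o["force"],o["gripper_width"])
print(plan(o,[.5585,.0206,.1],-70.85))
c=capture("wrist");cv2.imwrite("pics/w6.png",c["frame"][:,:,::-1])
E
```

```text
8.9333 [0.60936691 0.30097774 0.08287845] [-0.60479396  0.073126   -3.22185955] 0.33214690572786765
(array([ 8.28, -0.57, -4.65]), np.float64(-71.0), np.float64(-0.025))
```

View pics/w6.png

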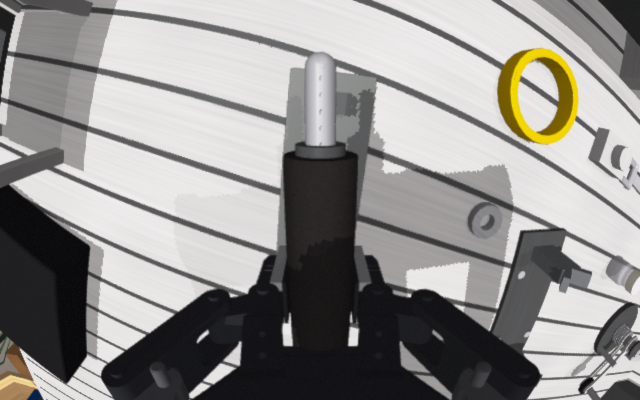

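>>> {"fn": "servo_tool", "kwargs": {
  "steps": [
    {"xyz":[0.4,0,-0.22],"roll":0},
    {"xyz":[0.7,0,-0.4],"roll":0},
    {"xyz":[0.8,0,-0.45],"roll":0},
    {"xyz":[0.8,0,-0.45],"roll":0},
    {"xyz":[0.8,0,-0.45],"roll":0},
    {"xyz":[0.8,0,-0.45],"roll":0},
    {"xyz":[0.8,0,-0.45],"roll":0},
    {"xyz":[0.8,0,-0.45],"roll":0},
    {"xyz":[0.8,0,-0.45],"roll":0},
    {"xyz":[0.8,0,-0.45],"roll":0},
    {"xyz":[0.5,0,-0.28],"roll":0},
    {"xyz":[0.28,0,-0.15],"roll":0}
  ]
}}

```text
clock: 9.98
eef_pos: [0.5582, 0.0185, 0.0833]
orientation: [[0.324, 0.0, 0.946], [-0.946, -0.0, 0.324], [0.0, -1.0, -0.0]]
force: [0.3, -0.0, -3.2]
gripper_width: 0.336
```

>>> {"fn": "servo_tool", "kwargs": {
  "steps": [
    {"xyz":[0,0,0],"roll":0},
    {"xyz":[0,0,0],"roll":0},
    {"xyz":[0,0,0],"roll":0}
  ]
}}

```text
clock: 10.23
eef_pos: [0.559, 0.0214, 0.0833]
orientation: [[0.327, 0.0, 0.945], [-0.945, 0.0, 0.327], [-0.0, -1.0, 0.0]]
force: [-0.2, 0.6, -3.7]
gripper_width: 0.332
```

```bash
python3 - <<'E'
from h import *
from cell import get_obs,capture
o=get_obs();print(o["clock"],o["eef_pos"],o["force"],o["gripper_width"],o["joint_velocities"].round(3))
print(plan(o,[.5585,.0206,.1],-70.85))
c=capture("wrist");cv2.imwrite("pics/w7.png",c["frame"][:,:,::-1]);pickle.dump((c,o),open("wrist7.pkl","wb"))
W=fcloud(c);R=o["orientation"];L=(W-o["eef_pos"])@R*1000
m=(np.abs(L[...,0])<16)&(W[...,2]>.1)&(L[...,1]>-77)&(L[...,2]>15)
Q=L[m];print(len(Q),"tool mm min/max",Q.min(0),Q.max(0))
for a in range(15,110,6):
    q=Q[(Q[:,2]>=a)&(Q[:,2]<a+6)]
    if len(q): print(a,len(q),"x",q[:,0].min().round(1),q[:,0].max().round(1),"top",q[:,1].min().round(1))
E
```

```text
10.2333 [0.55896413 0.0214051  0.08328408] [-0.22876232  0.63549339 -3.66218634] 0.3323994471055699 [ 0.008  0.002 -0.001 -0.002  0.    -0.005]
(array([ 0.02, -0.56, -0.02]), np.float64(-70.93), np.float64(-0.013))
11572 tool mm min/max [-15.1134757  -71.86110253  15.01840569] [ 15.40639456 -47.02916061  99.52553884]
15 835 x -14.9 15.4 top -71.3
21 920 x -14.7 15.2 top -70.8
27 966 x -14.6 14.8 top -71.3
33 1045 x -15.1 15.1 top -70.9
39 1093 x -14.7 14.8 top -71.4
45 1144 x -15.1 15.1 top -71.0
51 1194 x -14.7 15.0 top -71.9
57 1294 x -15.0 14.6 top -70.9
63 675 x -9.8 9.8 top -65.5
69 491 x -5.8 5.8 top -62.4
75 494 x -5.7 5.7 top -62.3
81 511 x -6.1 5.7 top -63.1
87 514 x -6.0 6.1 top -62.6
93 390 x -5.6 6.1 top -62.3
99 6 x -1.1 1.1 top -57.5
```

View pics/w7.png

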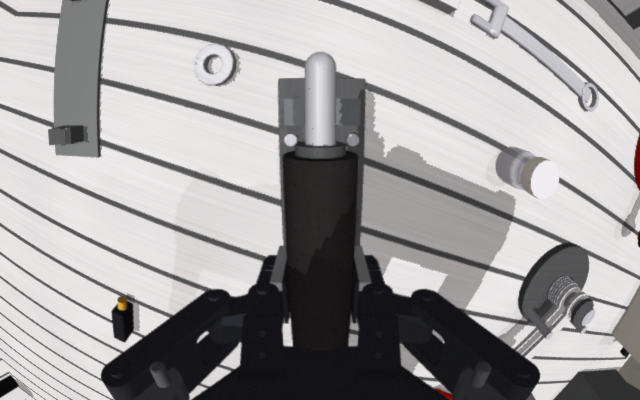

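The roller is held level and on the tool's centre line, with the axis at 0.140 m and over the stand. I'll lower it by 70 mm.

>>> {"fn": "servo_tool", "kwargs": {
  "steps": [
    {"xyz":[0,0.2,0],"roll":0},
    {"xyz":[0,0.4,0],"roll":0},
    {"xyz":[0,0.4,0],"roll":0},
    {"xyz":[0,0.3,0],"roll":0},
    {"xyz":[0,0.3,0],"roll":0},
    {"xyz":[0,0.25,0],"roll":0},
    {"xyz":[0,0.2,0],"roll":0},
    {"xyz":[0,0.15,0],"roll":0},
    {"xyz":[0,0.1,0],"roll":0},
    {"xyz":[0,0,0],"roll":0},
    {"xyz":[0,0,0],"roll":0},
    {"xyz":[0,0,0],"roll":0}
  ]
}}

```text
clock: 11.28
eef_pos: [0.5591, 0.0204, 0.0149]
orientation: [[0.327, 0.001, 0.945], [-0.945, -0.001, 0.327], [0.001, -1.0, 0.0]]
force: [-4.8, -4.3, 3.7]
gripper_width: 0.33
```

```bash
python3 - <<'E'
from h import *
from cell import get_obs,capture
o=get_obs();print(o["clock"],o["eef_pos"],o["force"],o["gripper_width"],plan(o,[.5585,.0206,.0135],-70.85))
c=capture("wrist");cv2.imwrite("pics/w8.png",c["frame"][:,:,::-1])
W=fcloud(c);R=o["orientation"];L=(W-o["eef_pos"])@R*1000
m=(np.abs(L[...,0])<16)&(W[...,2]>.06)&(L[...,1]>-77)&(L[...,2]>15)
Q=W[m&(L[...,2]<55)];print("drum top",np.percentile(Q[:,2],99))
Q=W[m&(np.abs(L[...,0])<6)&(L[...,2]>90)];print("stub top",np.percentile(Q[:,2],97))
E
```

```text
11.2833 [0.55909652 0.02037026 0.01487687] [-4.7952844  -4.3318962   3.66476805] 0.33032013290101925 (array([-0.01,  0.05, -0.02]), np.float64(-70.94), np.float64(-0.015))
drum top 0.08554215250363105
stub top 0.07647639951173942
```

View pics/w8.png

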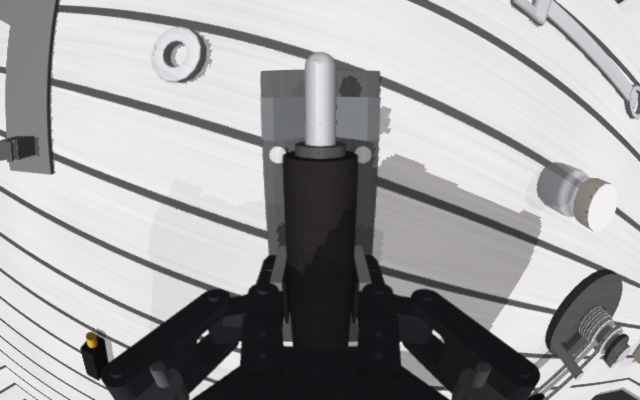

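The roller is seated: the force turned upward, the drum top is at 85.5 mm and the stub top at 76.5 mm, so the axis is at about 70 mm. I'll release it.

>>> {"fn": "servo_tool", "kwargs": {
  "steps": [
    {"xyz":[0,0,0],"roll":0},
    {"xyz":[0,0,0],"roll":0},
    {"xyz":[0,0,0],"roll":0},
    {"xyz":[0,0,0],"roll":0},
    {"xyz":[0,0,0],"roll":0},
    {"xyz":[0,0,0],"roll":0},
    {"xyz":[0,0,0],"roll":0},
    {"xyz":[0,0,0],"roll":0}
  ],
  "fingers": 1
}}

```text
clock: 12.0
eef_pos: [0.5589, 0.0208, 0.0143]
orientation: [[0.327, 0.0, 0.945], [-0.945, 0.0, 0.327], [-0.0, -1.0, 0.0]]
force: [0.2, -0.4, -0.1]
gripper_width: 1.004
```

>>> {"fn": "servo_tool", "kwargs": {
  "steps": [
    {"xyz":[0,-0.3,0],"roll":0},
    {"xyz":[0,-0.6,0],"roll":0},
    {"xyz":[0,-0.9,0],"roll":0},
    {"xyz":[0,-1,0],"roll":0},
    {"xyz":[0,-1,0],"roll":0},
    {"xyz":[0,-1,0],"roll":0},
    {"xyz":[0,-1,-0.5],"roll":0},
    {"xyz":[0,-0.4,-1],"roll":0},
    {"xyz":[0,0,-0.8],"roll":0},
    {"xyz":[0,0,0],"roll":0},
    {"xyz":[0,0,0],"roll":0}
  ]
}}

```text
clock: 12.92
eef_pos: [0.4933, -0.002, 0.2016]
orientation: [[0.326, 0.002, 0.945], [-0.945, -0.0, 0.326], [0.001, -1.0, 0.002]]
force: [1.0, 0.2, -0.2]
gripper_width: 0.996
```

```bash
cat > rollchk.py <<'E'
from h import *
from cell import get_obs,capture
def chk(n,fish):
    c=capture(n);W=fcloud(c) if fish else cloud(c)
    a=np.radians(19.15);d=W-np.array([.5585,.0206,0]);x=d[...,0]*np.cos(a)+d[...,1]*np.sin(a);y=-d[...,0]*np.sin(a)+d[...,1]*np.cos(a)
    m=(abs(x)<.12)&(abs(y)<.04)&(W[...,2]<.11);f=c["frame"].max(-1)
    dm=m&(W[...,2]>.0725)&(abs(x)<.065)
    if dm.sum()>20:
        X=np.stack([x[dm],y[dm],W[dm][:,2]],1);print(n,"drum",dm.sum(),X.min(0).round(4),X.max(0).round(4),"rect",rect(X))
    am=m&(W[...,2]>.06)
    X=np.stack([x[am],y[am],W[am][:,2]],1);print(n,"axle+saddle x",X.min(0).round(4),X.max(0).round(4))
    return c
E
python3 - <<'E'
from rollchk import *
o=get_obs();print(o["clock"],o["eef_pos"],o["force"])
c=chk("wrist",True);cv2.imwrite("pics/w9.png",c["frame"][:,:,::-1])
c=chk("top",False);chk("side",False)
E
```

```text
12.9167 [ 0.49325067 -0.00204848  0.20161676] [ 0.99666439  0.205898   -0.18484373]
wrist drum 3760 [-0.0649 -0.0148  0.0725] [0.0641 0.0145 0.087 ] rect (array([-0.4, -0. ]), array([129. ,  29.3]), 0.28)
wrist axle+saddle x [-0.0979 -0.0234  0.06  ] [0.0994 0.0218 0.087 ]
top drum 30 [-0.0646 -0.0164  0.0737] [-0.0547  0.0112  0.0854] rect (array([-59.8,  -2.7]), array([27.6,  9.7]), -89.06)
top axle+saddle x [-0.0981 -0.0251  0.0609] [-0.0547  0.0196  0.0854]
side drum 439 [-0.0638 -0.0094  0.0726] [0.0643 0.0187 0.0871] rect (array([0.3, 4.7]), array([128.1,  28. ]), 0.1)
side axle+saddle x [-0.0978 -0.0195  0.0602] [0.099  0.026  0.0871]
```

View pics/w9.png

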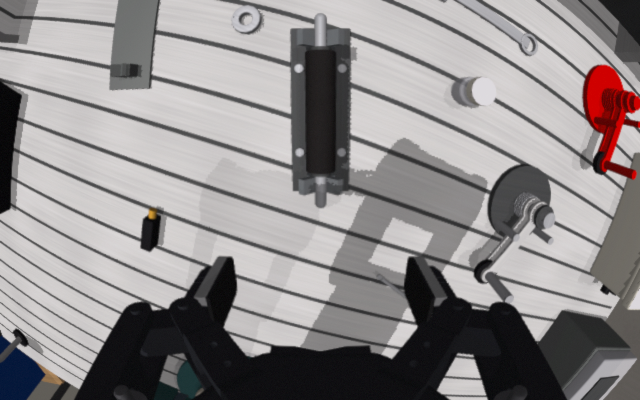

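The roller lies in the saddles: drum end-to-end midpoint is within 0.5 mm and the angle within 0.3°. The grey tensioner is at (520,195), with its post at about (500,285). Next I'll go above the post.

>>> {"fn": "servo_tool", "kwargs": {
  "steps": [
    {"xyz":[0.7,0,-0.4],"roll":0},
    {"xyz":[0.7,0,-0.4],"roll":0},
    {"xyz":[0.7,0,-0.4],"roll":0},
    {"xyz":[0.7,0,-0.4],"roll":0},
    {"xyz":[0.7,0,-0.4],"roll":0},
    {"xyz":[0.7,0,-0.4],"roll":0},
    {"xyz":[0.7,0,-0.4],"roll":0},
    {"xyz":[0.7,0,-0.4],"roll":0},
    {"xyz":[0.7,0,-0.4],"roll":0},
    {"xyz":[0.7,0,-0.4],"roll":0},
    {"xyz":[0.7,0,-0.4],"roll":0},
    {"xyz":[0.2,0,-0.1],"roll":0}
  ]
}}

```text
clock: 14.07
eef_pos: [0.4432, -0.2723, 0.1996]
orientation: [[0.325, -0.001, 0.946], [-0.946, 0.0, 0.325], [-0.001, -1.0, -0.001]]
force: [-0.1, 0.5, -0.5]
gripper_width: 1.001
```

>>> {"fn": "servo_tool", "kwargs": {
  "steps": [
    {"xyz":[0,0,0],"roll":0.5},
    {"xyz":[0,0,0],"roll":0.5},
    {"xyz":[0,0,0],"roll":0.5},
    {"xyz":[0,0,0],"roll":0},
    {"xyz":[0,0,0],"roll":0},
    {"xyz":[0,0,0],"roll":0}
  ]
}}

```text
clock: 14.57
eef_pos: [0.4438, -0.2697, 0.2001]
orientation: [[0.177, -0.0, 0.984], [-0.984, 0.0, 0.177], [-0.0, -1.0, -0.0]]
force: [0.1, 0.4, -0.6]
gripper_width: 1.001
```

```bash
python3 - <<'E'
from h import *
from cell import get_obs,capture
o=get_obs();print(o["clock"],o["eef_pos"],o["force"],o["joints"].round(2))
c=capture("wrist");cv2.imwrite("pics/w10.png",c["frame"][:,:,::-1]);pickle.dump((c,o),open("wrist10.pkl","wb"))
W=fcloud(c)
d=np.hypot(W[...,0]-.545,W[...,1]+.298)
m=(d<.14)&(W[...,2]<.14);P=W[m];stats(P,[(.008,.016),(.03,.06),(.07,.085),(.095,.125),(.11,.125)])
Q=W[m&(W[...,2]>.008)&(W[...,2]<.016)];
(cc,r)=cv2.minEnclosingCircle((Q[:,:2]*1000).astype(np.float32));print(cc,r)
Q=W[(d<.03)&(W[...,2]>.06)&(W[...,2]<.09)];stats(Q,[(.06,.09),(.072,.09)])
E
```

```text
14.5667 [ 0.44376617 -0.26965273  0.20006378] [ 0.11957171  0.37737873 -0.57671448] [-0.6  -0.23  1.77  0.    1.6   0.8 ]
(0.008, 0.016) 5560 mean [ 0.5492 -0.2967  0.012 ] mid [ 0.545  -0.2979  0.0124] rect (array([ 545.1, -298.5]), array([115.5, 114. ]), 81.24)
(0.03, 0.06) 2167 mean [ 0.4966 -0.2868  0.0521] mid [ 0.5414 -0.3234  0.0451] rect (array([ 543.4, -314.5]), array([263.5,  68.7]), -25.24)
(0.07, 0.085) 473 mean [ 0.5348 -0.2945  0.0776] mid [ 0.4992 -0.2834  0.077 ] rect (array([ 498.4, -285.2]), array([126.8,  21.9]), -15.04)
(0.095, 0.125) 272 mean [ 0.4417 -0.2652  0.1119] mid [ 0.4403 -0.2653  0.1063] rect (array([ 440.3, -265.2]), array([14.2, 13.7]), 7.45)
(0.11, 0.125) 206 mean [ 0.4405 -0.2654  0.1147] mid [ 0.4399 -0.2654  0.1135] rect (array([ 440. , -265.3]), array([13.5, 13.4]), 7.45)
(544.6075439453125, -298.0532531738281) 58.36055374145508
(0.06, 0.09) 884 mean [ 0.5443 -0.2972  0.0726] mid [ 0.5448 -0.2984  0.0717] rect (array([ 545. , -298.2]), array([33.2, 32. ]), 11.97)
(0.072, 0.09) 416 mean [ 0.5447 -0.2979  0.0778] mid [ 0.5445 -0.2978  0.0759] rect (array([ 544.9, -297.7]), array([21.8, 21.2]), 75.77)
```

View pics/w10.png

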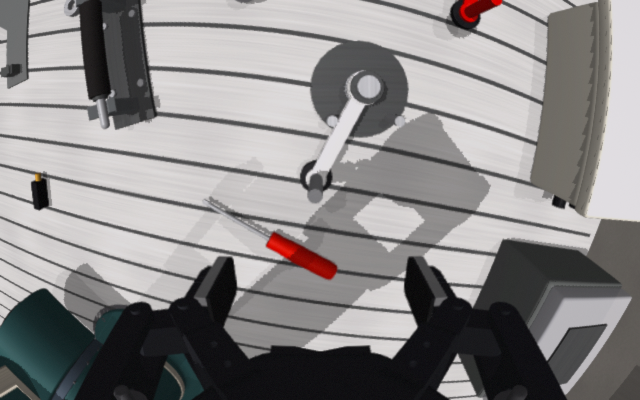

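The grey tensioner's disc is at (360,88) and the post top at (316,190). Pivot (0.545, -0.298), post (0.440, -0.265), radius 110 mm, all as described. I'll descend on the post.

>>> {"fn": "servo_tool", "kwargs": {
  "steps": [
    {"xyz":[-0.17,0.2,-0.09],"roll":0},
    {"xyz":[0,0.6,0],"roll":0},
    {"xyz":[0,0.9,0],"roll":0},
    {"xyz":[0,1,0],"roll":0},
    {"xyz":[0,1,0],"roll":0},
    {"xyz":[0,0.8,0],"roll":0},
    {"xyz":[0,0.6,0],"roll":0},
    {"xyz":[0,0.3,0],"roll":0},
    {"xyz":[0,0,0],"roll":0},
    {"xyz":[0,0,0],"roll":0},
    {"xyz":[0,0,0],"roll":0}
  ]
}}

```text
clock: 15.53
eef_pos: [0.4405, -0.2656, 0.0397]
orientation: [[0.175, 0.001, 0.985], [-0.985, -0.001, 0.175], [0.001, -1.0, 0.001]]
force: [0.3, 0.3, 0.5]
gripper_width: 1.004
```

>>> {"fn": "servo_tool", "kwargs": {
  "steps": [
    {"xyz":[0,0,0],"roll":0},
    {"xyz":[0,0,0],"roll":0},
    {"xyz":[0,0,0],"roll":0},
    {"xyz":[0,0,0],"roll":0},
    {"xyz":[0,0,0],"roll":0},
    {"xyz":[0,0,0],"roll":0},
    {"xyz":[0,0,0],"roll":0},
    {"xyz":[0,0,0],"roll":0},
    {"xyz":[0,0,0],"roll":0},
    {"xyz":[0,0,0],"roll":0}
  ],
  "fingers": 0,
  "squeeze": 50
}}

```text
clock: 16.37
eef_pos: [0.44, -0.2654, 0.0385]
orientation: [[0.175, 0.0, 0.985], [-0.985, -0.0, 0.175], [0.0, -1.0, 0.0]]
force: [-2.5, -0.2, 4.0]
gripper_width: 0.148
```

```bash
python3 - <<'E'
from h import *
from cell import get_obs,capture
o=get_obs();print(o["clock"],o["eef_pos"],o["force"],o["gripper_width"])
R0=o["orientation"]
# arc: 10 steps in q, yaw -79.4 -> -51
p=np.array([.5448,-.298]);y0=np.degrees(np.arctan2(R0[1,0],R0[0,0]));x=o["eef_pos"][:2].copy()
for i in range(1,11):
    th=np.radians(162.6+57.3*i/10);t=p+.11*np.array([np.cos(th),np.sin(th)]);ya=np.radians(y0+(i-1)/10*28)
    ex=np.array([np.cos(ya),np.sin(ya)]);ez=np.array([-np.sin(ya),np.cos(ya)]);d=(t-x)/.03;print(i,t.round(4),(d@ex).round(2),(d@ez).round(2));x=t
c=capture("wrist");cv2.imwrite("pics/w11.png",c["frame"][:,:,::-1])
E
```

```text
16.3667 [ 0.43998899 -0.26541962  0.03848682] [-2.46484012 -0.23372888  3.96457743] 0.14796757483569692
1 [ 0.4371 -0.2757] 0.32 -0.16
2 [ 0.4354 -0.2866] 0.34 -0.14
3 [ 0.4348 -0.2976] 0.35 -0.12
4 [ 0.4353 -0.3086] 0.35 -0.1
5 [ 0.4369 -0.3195] 0.36 -0.08
6 [ 0.4396 -0.3301] 0.36 -0.06
7 [ 0.4433 -0.3405] 0.36 -0.04
8 [ 0.4481 -0.3504] 0.37 -0.03
9 [ 0.4538 -0.3598] 0.37 -0.01
10 [ 0.4604 -0.3686] 0.37 0.01
```

View pics/w11.png

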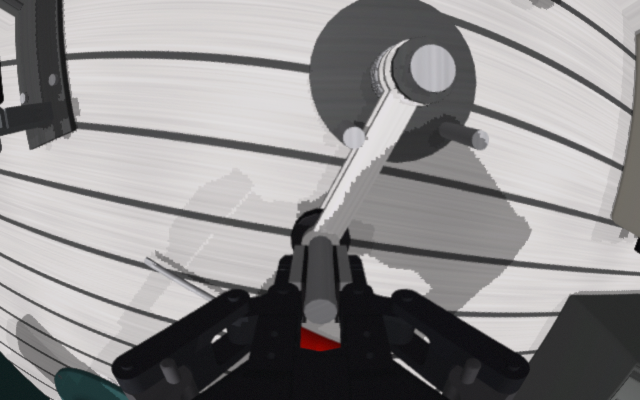

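The post is pinched between the pads. Now I'll swing it round the arc.

>>> {"fn": "servo_tool", "kwargs": {
  "steps": [
    {"xyz":[0.32,0,-0.16],"roll":-0.47},
    {"xyz":[0.34,0,-0.14],"roll":-0.47},
    {"xyz":[0.35,0,-0.12],"roll":-0.47},
    {"xyz":[0.35,0,-0.1],"roll":-0.47},
    {"xyz":[0.36,0,-0.08],"roll":-0.47},
    {"xyz":[0.36,0,-0.06],"roll":-0.47},
    {"xyz":[0.36,0,-0.04],"roll":-0.47},
    {"xyz":[0.37,0,-0.03],"roll":-0.47},
    {"xyz":[0.25,0,-0.01],"roll":-0.47},
    {"xyz":[0,0,0],"roll":0},
    {"xyz":[0,0,0],"roll":0},
    {"xyz":[0,0,0],"roll":0}
  ],
  "squeeze": 60
}}

```text
clock: 17.42
eef_pos: [0.4507, -0.3566, 0.0383]
orientation: [[0.58, -0.003, 0.815], [-0.815, 0.001, 0.58], [-0.002, -1.0, -0.002]]
force: [-13.3, 5.0, 10.5]
gripper_width: 0.145
```

```bash
python3 - <<'E'
from h import *
from cell import get_obs,capture
o=get_obs();e=o["eef_pos"];R=o["orientation"];print(o["clock"],e,o["force"],R.T@o["force"],o["gripper_width"])
print("q est",np.radians((np.degrees(np.arctan2(e[1]+.298,e[0]-.5448))%360)-162.6),np.hypot(e[1]+.298,e[0]-.5448),plan(o,[.4604,-.3686,.0385],-51))
E
```

```text
17.4167 [ 0.45065894 -0.35656634  0.03828306] [-13.31384031   4.99712564  10.47194703] [-11.81824585 -10.43105497  -7.96325564] 0.14455207919076238
q est 0.8602076025047044 0.11087179851884411 (array([ 0.52, -0.01,  0.03]), np.float64(-54.54), np.float64(-0.591))
```

>>> {"fn": "servo_tool", "kwargs": {
  "steps": [
    {"xyz":[0.15,0,0.01],"roll":-0.3},
    {"xyz":[0.15,0,0.01],"roll":-0.29},
    {"xyz":[0.12,0,0.01],"roll":0},
    {"xyz":[0.1,0,0.01],"roll":0},
    {"xyz":[0,0,0],"roll":0},
    {"xyz":[0,0,0],"roll":0},
    {"xyz":[0,0,0],"roll":0}
  ]
}}

```text
clock: 18.0
eef_pos: [0.4607, -0.369, 0.0383]
orientation: [[0.629, -0.003, 0.778], [-0.778, -0.001, 0.629], [-0.001, -1.0, -0.003]]
force: [-15.8, -2.3, 9.2]
gripper_width: 0.145
```

```bash
cat > q.py <<'E'
from h import *
from cell import get_obs,capture
o=get_obs();e=o["eef_pos"];R=o["orientation"];print(o["clock"],e,"tool force",(R.T@o["force"]).round(1),o["gripper_width"])
print("q est",np.radians((np.degrees(np.arctan2(e[1]+.298,e[0]-.5448))%360)-162.6),np.hypot(e[1]+.298,e[0]-.5448),plan(o,[.4604,-.3686,.0385],-51))
E
python3 q.py
```

```text
18.0 [ 0.46069949 -0.36903177  0.03834985] tool force [ -8.2  -9.2 -13.8] 0.14528580586675127
q est 1.0050413276739616 0.1100836385761468 (array([-0.02, -0.  ,  0.  ]), np.float64(-51.05), np.float64(-0.008))
```

>>> {"fn": "servo_tool", "kwargs": {
  "steps": [
    {"xyz":[0.06,0,0],"roll":0},
    {"xyz":[0.06,0,0],"roll":0},
    {"xyz":[0,0,0],"roll":0},
    {"xyz":[0,0,0],"roll":0},
    {"xyz":[0,0,0],"roll":0}
  ]
}}

```text
clock: 18.42
eef_pos: [0.4614, -0.3699, 0.0382]
orientation: [[0.629, -0.007, 0.777], [-0.777, 0.004, 0.629], [-0.007, -1.0, -0.003]]
force: [-32.3, 15.7, 20.7]
gripper_width: 0.142
```

```bash
python3 q.py; python3 - <<'E'
from rollchk import *
c=capture("wrist");cv2.imwrite("pics/w12.png",c["frame"][:,:,::-1])
c=chk("side",False);cv2.imwrite("pics/s12.png",c["frame"][:,:,::-1])
c=chk("top",False);cv2.imwrite("pics/t12.png",c["frame"][:,:,::-1])
E
```

```text
18.4167 [ 0.46138731 -0.36993611  0.03819449] tool force [-32.7 -20.4 -15.3] 0.141755517285011
q est 1.015343180362089 0.1101475393687496 (array([-0.06, -0.01,  0.  ]), np.float64(-51.03), np.float64(-0.004))
side drum 447 [-0.0638 -0.0088  0.0725] [0.065  0.0194 0.0875] rect (array([0.6, 5.3]), array([128.8,  28.1]), -0.16)
side axle+saddle x [-0.0976 -0.0194  0.0604] [0.0989 0.0239 0.0875]
top drum 521 [-0.064  -0.0174  0.0725] [0.0646 0.0118 0.0893] rect (array([ 0.3, -2.7]), array([128.5,  29.1]), -0.13)
top axle+saddle x [-0.0983 -0.0255  0.0621] [0.0988 0.0197 0.0893]
```

View pics/w12.png

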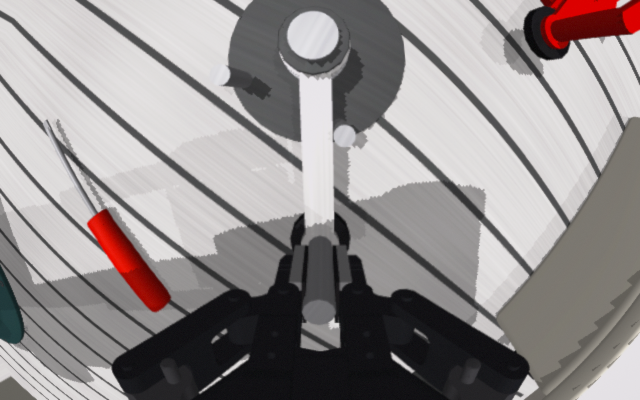

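View pics/s12.png

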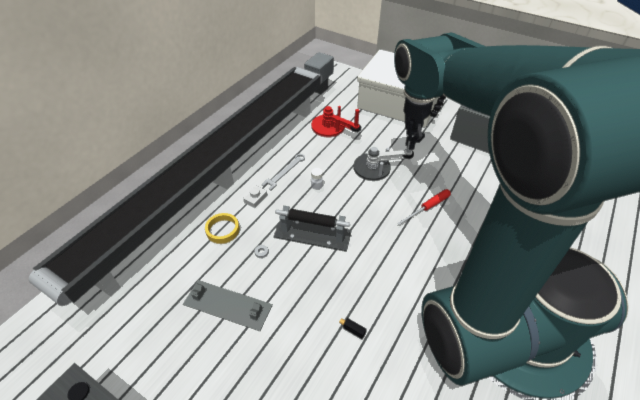

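View pics/t12.png

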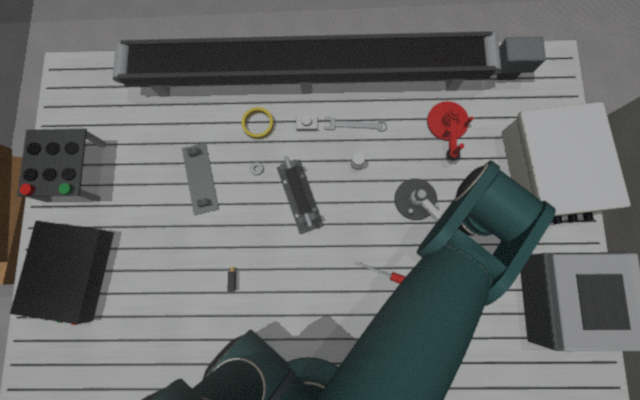

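The wrist view shows the arm bearing on the pin at (345,133). The force rose from 8 to 33 N for under 1 mm of travel, so it is at the hard stop. I'll let it settle, then hand in.

>>> {"fn": "servo_tool", "kwargs": {
  "steps": [
    {"xyz":[0,0,0],"roll":0},
    {"xyz":[0,0,0],"roll":0},
    {"xyz":[0,0,0],"roll":0},
    {"xyz":[0,0,0],"roll":0},
    {"xyz":[0,0,0],"roll":0}
  ]
}}

```text
clock: 18.98
eef_pos: [0.4614, -0.3699, 0.0382]
orientation: [[0.629, -0.007, 0.777], [-0.777, 0.004, 0.629], [-0.007, -1.0, -0.003]]
force: [-33.8, 15.4, 21.5]
gripper_width: 0.148
```

```bash
python3 q.py; python3 -c "
from cell import job_done
print(job_done())"
```

```text
18.9833 [ 0.46136288 -0.3699327   0.03816912] tool force [-33.4 -21.2 -16.7] 0.14822561421609806
q est 1.0151749063658089 0.11016381686127383 (array([-0.05, -0.01,  0.  ]), np.float64(-51.03), np.float64(-0.005))
the job is handed in; nothing more can be done
None
```

I moved the roller from the cradle into the stand's saddles and let go of it. I then swung the grey tensioner's arm to its stop and handed the job in at 19 s with the fingers still gripping its post.

**Last checks**
- **Roller:** its middle is within about 1 mm along the stand, by the wrist, side and top views. Its axis is about 70 mm high and within 0.3° of the notches' line. Across the stand, the wrist view showed 0 mm. The side and top views put the drum +5 and -3 mm off, in opposite directions, which I take to be their oblique angles rather than a real shift.
- **Tensioner:** the swing works out at about 1.0 rad from the tool's position. The wrist view shows the arm against the stop pin. The force jumped from 8 to 33 N over the last millimetre, then held steady.
- **Other things on the bench:** I saw nothing displaced in the last pictures, but did not measure it.

**What went wrong on the way**
- **First grasp:** it missed, and the fingers shut on top of the drum with about 18 N. The fingertips turned out to be about 35 mm short of the tool position the robot reports. I allowed for that, the second grasp held, and the roller had not moved.

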